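# Find the packer that fits a shelf-post shoe

### The job

In the blue steel shoe on the desk, a shelving post's foot stands loose beside a sprung clamp plate. Trial-fit the wooden packers from the rack in the gap between them, without ever loading the clamp plate with more than 30 N, until you find the one that goes fully home, its shoulder down on the plate and the post foot, and is held snugly by the sprung plate. Leave that one in the gap and the other two seated in the rack (any slots), and do not disturb the other things on the desk.

Things in the scene. Friction and masses are not known exactly. Their poses are not given: they have to be found in the camera images.
- shoe: blue shoe fixed to the desk: base 90 (x) x 150 (y) x 10 mm, origin under its centre on the desk. The clamp plate's face is at y = 0 at rest, the fixed post foot on its +y side. Both are 30 mm long (x, centred), tops 62 mm above the desk; plate 14 mm, foot 34 mm thick. A spring housing 50 x 22 mm, 46 mm high, stands at y -41 to -63 mm.
- clamp_face (a point): on the plane of the straight part of the clamp plate's inner face, at mid-length, level with the plate's top, 62 mm above the desk; moves with the plate. +y points across the gap to the post foot, x along the plate. The gap is open above and at both ends; its top 14 mm flare out 5 mm per side, below that the faces are parallel down to the base.
- clamp: the sprung plate (origin on the desk below clamp_face). It yields to -y by 4 mm at most, then stops dead: 2.1 N to start, 0.7 N more per mm. The gap at rest is 12, 16 or 20 mm (within 0.2), differs each time and is not measured. The right tongue is 2 mm thicker than it and springs the plate back; a thinner one has 2 mm or more of play, a thicker one jams near the top.
- rack_top (a point): plywood rack fixed to the desk, base 60 (x) x 216 (y) x 8 mm. Point: its middle, level with its wall tops, 52 mm above the desk. Open-ended slots at y = -60, 0, +60 mm, 28 mm wide, 44 deep, walls 30 long (x). Each holds a packer, y along the rack's y, shoulder resting on the walls (grip centre 30 mm above this level); which is where varies.
- packer_14_grip (a point): one of three beech packers, alike but for the tongue: on top a grip block 40 (x) x 24 (y) x 44 mm, then a shoulder 40 x 48 x 8 mm, then a tongue 30 mm long (x), 40 deep, 14 mm thick (y), lower end half-round. Point: centre of the grip block, 22 mm below the top, 30 above the shoulder's underside, 70 above the tongue's end; y across the thickness. 75 to 155 g.
- packer_18_grip (a point): one of three beech packers, alike but for the tongue: on top a grip block 40 (x) x 24 (y) x 44 mm, then a shoulder 40 x 48 x 8 mm, then a tongue 30 mm long (x), 40 deep, 18 mm thick (y), lower end half-round. Point: centre of the grip block, 22 mm below the top, 30 above the shoulder's underside, 70 above the tongue's end; y across the thickness. 75 to 155 g.
- packer_22_grip (a point): one of three beech packers, alike but for the tongue: on top a grip block 40 (x) x 24 (y) x 44 mm, then a shoulder 40 x 48 x 8 mm, then a tongue 30 mm long (x), 40 deep, 22 mm thick (y), lower end half-round. Point: centre of the grip block, 22 mm below the top, 30 above the shoulder's underside, 70 above the tongue's end; y across the thickness. 75 to 155 g.
- tape_roll: bystander: a roll of packing tape lying flat, 90 mm across and 45 mm high; origin under its centre; leave it alone
- screw_tray: bystander: a grey open tray for screws, 90 x 120 x 35 mm; origin under its centre; leave it alone
- screwdriver: bystander: a screwdriver lying on the desk, handle towards its -x; origin under its centre; leave it alone
- carton: bystander: a closed cardboard carton, 80 x 100 x 60 mm; origin under its centre; leave it alone
Mind the look-alikes: they are no part of the job. What is shaped like the part that bears packer_18_grip but green is not meant.

How it is judged:
On the way:
1. a packer has been lifted clear out of the rack (z of any of packer_14_grip, packer_18_grip, packer_22_grip in the frame of rack_top above 0.072 m), for 0.1 s.
At the end, for the whole second after the job is handed in: One packer upright (7 deg) and fully home in the gap (shoulder within 4 mm of the tops, within 10 mm along the plate), against the plate, which it holds back 0.8 mm or more; the other two upright (8 deg) in rack slots, shoulders within 6 mm of the walls' tops, within 20 mm of its centre line (((z of packer_14_grip in the frame of clamp_face between 0.025 and 0.034 m and x of packer_14_grip in the frame of clamp_face between -0.01 and 0.01 m and y of packer_14_grip in the frame of clamp_face between 0.004 and 0.01 m and angle between packer_14_grip's own z axis and vertical below 0.12 rad and distance of clamp_face from where it was at the start of the episode above 0.0008 m and z of packer_18_grip in the frame of rack_top between 0.025 and 0.036 m and x of packer_18_grip in the frame of rack_top between -0.02 and 0.02 m and y of packer_18_grip in the frame of rack_top between -0.08 and 0.08 m and angle between each of packer_18_grip, packer_22_grip's own z axis and vertical below 0.15 rad and z of packer_22_grip in the frame of rack_top between 0.025 and 0.036 m and x of packer_22_grip in the frame of rack_top between -0.02 and 0.02 m and y of packer_22_grip in the frame of rack_top between -0.08 and 0.08 m) or (z of packer_18_grip in the frame of clamp_face between 0.025 and 0.034 m and x of packer_18_grip in the frame of clamp_face between -0.01 and 0.01 m and y of packer_18_grip in the frame of clamp_face between 0.006 and 0.012 m and angle between packer_18_grip's own z axis and vertical below 0.12 rad and distance of clamp_face from where it was at the start of the episode above 0.0008 m and z of packer_14_grip in the frame of rack_top between 0.025 and 0.036 m and x of packer_14_grip in the frame of rack_top between -0.02 and 0.02 m and y of packer_14_grip in the frame of rack_top between -0.08 and 0.08 m and angle between each of packer_14_grip, packer_22_grip's own z axis and vertical below 0.15 rad and z of packer_22_grip in the frame of rack_top between 0.025 and 0.036 m and x of packer_22_grip in the frame of rack_top between -0.02 and 0.02 m and y of packer_22_grip in the frame of rack_top between -0.08 and 0.08 m) or (z of packer_22_grip in the frame of clamp_face between 0.025 and 0.034 m and x of packer_22_grip in the frame of clamp_face between -0.01 and 0.01 m and y of packer_22_grip in the frame of clamp_face between 0.008 and 0.014 m and angle between packer_22_grip's own z axis and vertical below 0.12 rad and distance of clamp_face from where it was at the start of the episode above 0.0008 m and z of packer_14_grip in the frame of rack_top between 0.025 and 0.036 m and x of packer_14_grip in the frame of rack_top between -0.02 and 0.02 m and y of packer_14_grip in the frame of rack_top between -0.08 and 0.08 m and angle between each of packer_14_grip, packer_18_grip's own z axis and vertical below 0.15 rad and z of packer_18_grip in the frame of rack_top between 0.025 and 0.036 m and x of packer_18_grip in the frame of rack_top between -0.02 and 0.02 m and y of packer_18_grip in the frame of rack_top between -0.08 and 0.08 m))); the robot touches nothing.
It fails at once if the clamp plate is loaded with more than 30 N (contact force between clamp and anything else above 30 N).
It fails at once if the tape roll is pushed more than 30 mm (distance of tape_roll from where it was at the start of the episode above 0.03 m).
It fails at once if the screw tray is pushed more than 30 mm (distance of screw_tray from where it was at the start of the episode above 0.03 m).
It fails at once if the screwdriver is pushed more than 30 mm (distance of screwdriver from where it was at the start of the episode above 0.03 m).
It fails at once if the carton is pushed more than 30 mm (distance of carton from where it was at the start of the episode above 0.03 m).
It also fails if it takes over 72 s, if anything falls off the work surface, if the arm or the gripper's body presses on something with over 40 N, if the wrist force passes 120 N, or if a joint passes its speed limit or range.

### The arm

A 6-joint arm with a two-finger parallel gripper is mounted at the origin on the work surface. World frame = base frame: x ahead of the robot, y to its left, z up, the work surface at z = 0. Lengths are in m, angles in rad, forces in N, time in s.
With the tool pointing down it reaches from about 0.4 to 0.825 m from the base axis. Payload 7 kg.
Tool frame: the origin (TCP) lies on the centre line of the jaws, within the pads' length; the fingertips stand 11 mm ahead of it and the grasp point (between the pads) lies 8 mm behind it; z points along the fingers, y is the direction in which the jaws open and shut (so a half turn about z gives the same grasp; the last joint's range is limited). The gripper opens to 88 mm and grips with 3 to 60 N. Pads are 19 mm wide; open, the fingers measure 130 mm over their backs; the gripper's body (78 mm by 193 mm) begins 47 mm behind the grasp point.
Start: joints at [1.402, 0.359, 0.012, 0, -1.224, -0.288], TCP at [0.298, 0.606, 0.204] pointing down, gripper open.
Joint ranges: [-3.07, 3.07], [-1.43, 2.12], [-1.02, 1.25], [-3.03, 1.67], [-3.05, -0], [-3.03, 3.03]. Speed limits (rad/s): [2.39, 2.39, 3.01, 3.14, 3.14, 3.14].

### API

Orientations are given as [roll, pitch, yaw] about the fixed x, y, z axes, in that order (R = Rz(yaw) Ry(pitch) Rx(roll)).
In Python, from station import * gives the robot as it stands.
- The arm moves only by the tool play_rows, never from a script. Its argument "targets" is a list of rows, each a list of 7 numbers: the turn, a rotation vector about the world's x, y, z in rad, then the shift along the world's x, y, z in m, then the opening, from 0 (shut) to 1 (fully open). A call has 1 to 12 rows; each row shifts and turns the pose as measured when the row begins; what a row does not reach is not made up. A row lasts 1/8 s, in which the tool goes at most 62.5 mm and 10.7 degrees, less where a joint would pass 70% of its speed; a pose out of reach is approached as far as the arm can. A call is refused whole if a number of a shift passes 0.0625 or a number of a turn 0.188, either way. A call with a gripper value outside its range is refused whole. The fingers move at their own pace and stop on an object; "grip_force" is the grip in N (left out, the last holds). Time passes only in rows, so rows that do not move let the fingers close. It gives the time, the measured TCP pose, the force and the opening at its end, in the units of the state.
- get_state(): the state, without advancing time (a new reading comes with each control period).
- grab_frame(name): name is "scene" or "top" or "wrist"; returns (picture, depth): 400x640x3 uint8, blue, green, red; 400x640 float32, m along the optical axis (not along the pixel's ray), 0 where there is no reading.
- camera_params(name): a dict with "camera_matrix" (3x3 intrinsics, pixels), "dist" ([k1, k2, p1, p2, k3] as OpenCV has them; the pictures are not rectified), "extrinsics" (4x4, takes a point from world to camera coordinates); the wrist camera has in their place "hand_eye" (4x4, takes a point from camera to tool coordinates, whose origin is the TCP and whose axes are the flange's). Camera axes: x right, y up, looking along -z (the intrinsics and any distortion apply to the point x, -y, -z); pixel columns grow to the right and rows downward; lengths in m; the calibration is good to about 2 mm. A picture is of the moment at which its call begins: read the wrist's pose just before it. camera_params takes no time and is no camera call.
- job_done(): hands the job in, once; it reports no verdict.
The state is a dict: "t": time; "q": joint angles; "qd": joint speeds; "joint_efforts": joint torques, N m; "eef_pos": TCP position; "ee_rot": TCP orientation; "force": force on the tool from outside, world axes, zero at the start; "moment": the same for the moment, N m; "width": finger opening in m.
Only numpy, scipy, OpenCV 4.12 (cv2) and the standard library are available. Lean on these libraries where they do the work, as an engineer would, in place of code of your own. Each camera call takes 0.05 s, during which the arm holds its last target.

## Working session

There is one attempt and no reset: what is moved stays moved. The work goes in short steps, Python scripts to look and compute and a tool call to move; the robot and the scene stay as the last step left them, time stands still between calls to the robot, and variables do not carry over. Pictures are saved under pics/ and viewed, and the job is handed in when it is done.

Besides the shell and the picture viewer there is one more tool, called as name([rows], argument=value, ...), one row to a line, values as JSON. play_rows: Moves the arm, as the interface text tells. Its arguments: {"type":"object","properties":{"targets":{"type":"array","items":{"type":"array","items":{"type":"number"}}},"grip_force":{"type":"number"}},"required":["targets"]}

```bash
ls; mkdir -p pics
python3 - <<'E'
from station import *
import cv2,numpy as np
print(get_state())
for n in ["scene","top","wrist"]:
    im,d=grab_frame(n); cv2.imwrite(f"pics/{n}0.png",im); np.save(f"/tmp/{n}0.npy",d)
    print(n,camera_params(n))
E
```

```text
pics
{'t': 0.0, 'q': array([ 1.40209785e+00,  3.59394389e-01,  1.10509876e-02, -3.55354726e-04,
       -1.22409905e+00, -2.88107674e-01]), 'qd': array([-1.03936223e-03, -3.75569603e-04, -3.10551819e-04, -3.24384459e-05,
        4.38921177e-04,  1.74791331e-05]), 'joint_efforts': array([-5.39185075e-04, -5.82718170e+01,  2.93048036e+01,  6.99754804e+00,
        7.03870930e-03, -1.48589302e-04]), 'eef_pos': array([0.29751925, 0.60530011, 0.20321351]), 'ee_rot': array([ 3.13991945e+00, -1.47487543e-04, -4.56927046e-01]), 'force': array([ 0.17254601, -0.6520127 , -0.72645594]), 'moment': array([-0.06104156,  0.01636702, -0.03064291]), 'width': 0.08778734867920632}
scene {'camera_matrix': array([[423.16258262,   0.        , 322.9697585 ],
       [  0.        , 423.16258262, 191.32828646],
       [  0.        ,   0.        ,   1.        ]]), 'dist': array([-0.01952002,  0.        ,  0.        ,  0.        ,  0.        ]), 'extrinsics': array([[ 0.81793852,  0.57524768,  0.00816543, -0.45339219],
       [-0.36973657,  0.51474464,  0.77351977,  0.14892535],
       [ 0.44076234, -0.63571068, 
[... 518 characters left out ...]
9742397, -1.34846666],
       [ 0.        ,  0.        ,  0.        ,  1.        ]])}
wrist {'camera_matrix': array([[278.19396072,   0.        , 316.65536778],
       [  0.        , 278.19396072, 204.50999889],
       [  0.        ,   0.        ,   1.        ]]), 'dist': array([-0.00363408,  0.        ,  0.        ,  0.        ,  0.        ]), 'hand_eye': array([[-1.57926581e-04,  9.51601547e-01,  3.07334460e-01,
         8.41822166e-02],
       [ 9.99999346e-01,  4.98293526e-04, -1.02901059e-03,
         3.68585379e-04],
       [-1.13235084e-03,  3.07334097e-01, -9.51601004e-01,
        -1.81243870e-01],
       [ 0.00000000e+00,  0.00000000e+00,  0.00000000e+00,
         1.00000000e+00]])}
```

View pics/scene0.png

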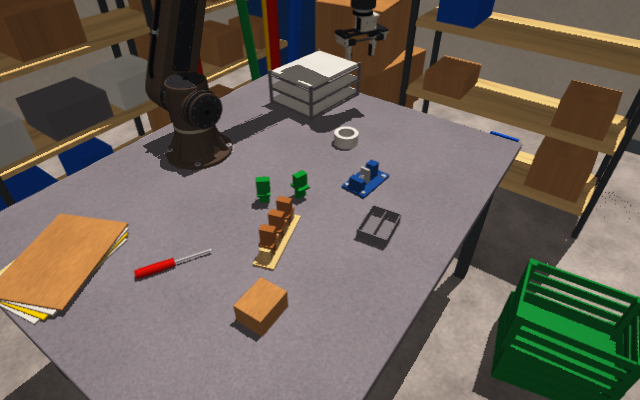

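View pics/top0.png

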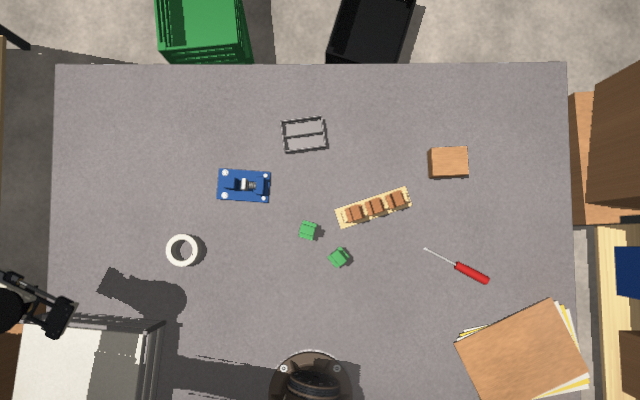

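View pics/wrist0.png

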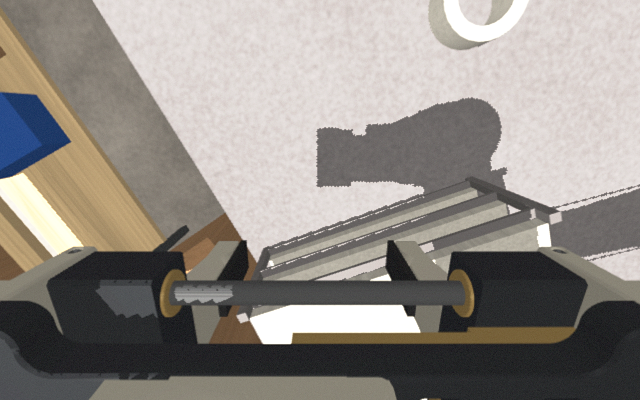

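```bash
cat > h.py <<'E'
from station import *
import cv2,numpy as np
from scipy.spatial.transform import Rotation as R
def w2c(name,st=None):
    p=camera_params(name)
    if name!="wrist": return p,p["extrinsics"]
    T=np.eye(4); T[:3,:3]=R.from_euler('xyz',st["ee_rot"]).as_matrix(); T[:3,3]=st["eef_pos"]
    return p,np.linalg.inv(T@p["hand_eye"])
def ray(name,uv,st=None):
    p,E=w2c(name,st)
    n=cv2.undistortPoints(np.array(uv,float).reshape(-1,1,2),p["camera_matrix"],p["dist"]).reshape(-1,2)
    d=np.c_[n[:,0],-n[:,1],-np.ones(len(n))]@E[:3,:3]
    c=-E[:3,:3].T@E[:3,3]
    return c,d
def plane(name,uv,z,st=None):
    c,d=ray(name,uv,st); return c+d*((z-c[2])/d[:,2])[:,None]
def proj(name,P,st=None):
    p,E=w2c(name,st); P=np.atleast_2d(P); q=P@E[:3,:3].T+E[:3,3]
    q=q*[1,-1,-1]
    return cv2.projectPoints(q,np.zeros(3),np.zeros(3),p["camera_matrix"],p["dist"])[0].reshape(-1,2)
def cloud(name,d,st=None):
    p,E=w2c(name,st); v,u=np.nonzero(d>0)
    n=cv2.undistortPoints(np.c_[u,v].astype(float).reshape(-1,1,2),p["camera_matrix"],p["dist"]).reshape(-1,2)
    z=d[v,u][:,None]; C=np.c_[n[:,0],-n[:,1],-np.ones(len(n))]*z
    return (C-E[:3,3])@E[:3,:3],u,v
E
python3 - <<'E'
import cv2
im=cv2.imread("pics/top0.png")
a=cv2.resize(im[155:215,205:285],None,fx=5,fy=5,interpolation=cv2.INTER_CUBIC)
b=cv2.resize(im[180:235,325:421],None,fx=5,fy=5,interpolation=cv2.INTER_CUBIC)
W=max(a.shape[1],b.shape[1]);import numpy as np
f=lambda x:cv2.copyMakeBorder(x,0,0,0,W-x.shape[1],cv2.BORDER_CONSTANT)
cv2.imwrite("pics/c1.png",np.vstack([f(a),f(b)]))
im=cv2.imread("pics/scene0.png")
cv2.imwrite("pics/c2.png",cv2.resize(im[155:275,245:405],None,fx=5,fy=5,interpolation=cv2.INTER_CUBIC))
E
```

```text
(no output)
```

View pics/c1.png

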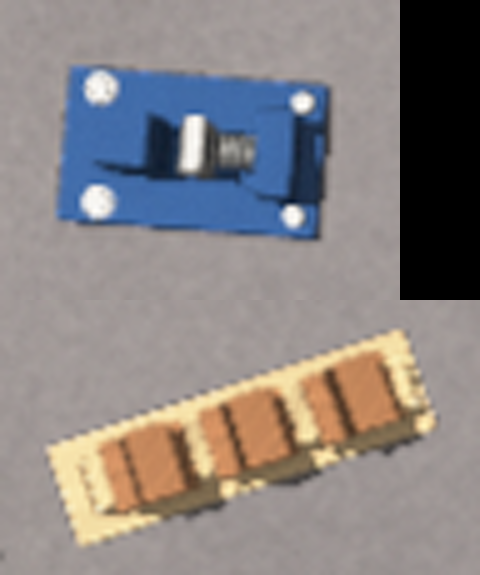

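View pics/c2.png

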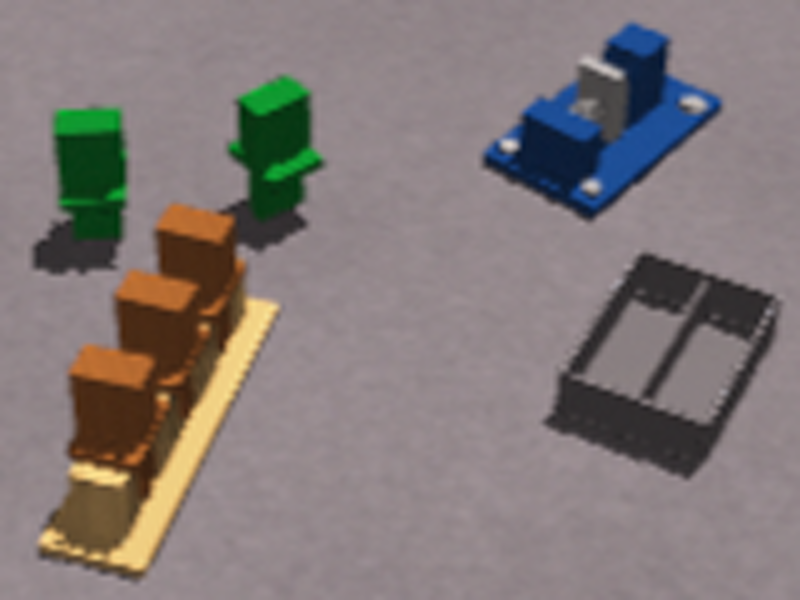

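Run:
```python
from h import *
s=np.array([(68,66),(328,84),(320,238),(58,220)])/5+[205,155]
P=plane("top",s,0.01); print(P.round(4)); print("c",P.mean(0), [np.linalg.norm(P[i]-P[i-1]).round(3) for i in range(4)])
y=(P[0]+P[3]-P[1]-P[2]); print("yaw",np.arctan2(-y[0],y[1]))
r=(np.array([(48,448),(402,328),(438,428),(82,545)])-[0,300])/5+[325,180]
P=plane("top",r,0.008); print(P.round(4)); print("c",P.mean(0), [np.linalg.norm(P[i]-P[i-1]).round(3) for i in range(4)])
y=(P[0]+P[3]-P[1]-P[2]); print("yaw",np.arctan2(-y[0],y[1]))
# other objects approx
for n,uv,z in [("tape",(183,251),.045),("tray",(304,135),.02),("sdtip",(425,249),.01),("sdend",(488,281),.02),("carton",(449,162),.06),("g1",(308,230),.11),("g2",(339,258),.11)]: print(n,plane("top",uv,z).round(3))
# depth of shoe
d=np.load("/tmp/top0.npy"); C,u,v=cloud("top",d)
for n in [(244,184),(355,213),(376,206),(398,199),(290,184)]:
    m=(abs(u-n[0])<2)&(abs(v-n[1])<2); print(n,np.median(C[m],0).round(4))
```

```text
[[0.6368 0.2643 0.01  ]
 [0.626  0.1138 0.01  ]
 [0.5367 0.118  0.01  ]
 [0.5475 0.2689 0.01  ]]
c [0.58673138 0.1912674  0.01      ] [np.float64(0.089), np.float64(0.151), np.float64(0.089), np.float64(0.151)]
yaw -0.0715924756718841
[[ 0.5161 -0.0709  0.008 ]
 [ 0.585  -0.2751  0.008 ]
 [ 0.5271 -0.2949  0.008 ]
 [ 0.4603 -0.0901  0.008 ]]
c [ 0.52214846 -0.18275865  0.008     ] [np.float64(0.059), np.float64(0.216), np.float64(0.061), np.float64(0.215)]
yaw 0.3200932472860688
tape [[0.4   0.352 0.045]]
tray [[0.731 0.017 0.02 ]]
sdtip [[ 0.403 -0.328  0.01 ]]
sdend [[ 0.314 -0.499  0.02 ]]
carton [[ 0.645 -0.388  0.06 ]]
g1 [[0.456 0.003 0.11 ]]
g2 [[ 0.382 -0.079  0.11 ]]
(244, 184) [0.5852 0.1817 0.0603]
(355, 213) [ 0.5015 -0.1227  0.1058]
(376, 206) [ 0.5204 -0.1794  0.1034]
(398, 199) [ 0.5389 -0.238   0.1034]
(290, 184) [ 5.916e-01  5.840e-02 -1.000e-04]
```

play_rows([
  [0, 0, -0.15, 0.036, -0.041, -0.004, 0.6],
  [0, 0, -0.15, 0.036, -0.041, -0.004, 0.6],
  [0, 0, -0.15, 0.036, -0.041, -0.004, 0.6],
  [0, 0, -0.15, 0.036, -0.041, -0.004, 0.6],
  [0, 0, -0.15, 0.036, -0.041, -0.004, 0.6],
  [0, 0, -0.15, 0.036, -0.041, -0.004, 0.6],
  [0, 0, -0.15, 0.036, -0.041, -0.004, 0.6],
  [0, 0, -0.14, 0.036, -0.041, -0.004, 0.6],
  [0, 0, 0, 0, 0, 0, 0.6],
])

```text
t: 1.27
eef_pos: [0.5909, 0.2659, 0.1671]
ee_rot: [3.137, -0.003, -1.684]
force: [-0.6, -0.0, 1.0]
width: 0.0524
```

Run:
```python
from h import *
st=get_state(); im,d=grab_frame("wrist"); cv2.imwrite("pics/w1.png",im); np.savez("/tmp/w1.npz",d=d,p=st["eef_pos"],r=st["ee_rot"])
print(st["eef_pos"],st["ee_rot"])
print(proj("wrist",[0.587,.191,.062],st))
u,v=proj("wrist",[0.587,.191,.062],st)[0].astype(int)
cv2.imwrite("pics/w1c.png",cv2.resize(im[max(0,v-75):v+75,u-100:u+100],None,fx=4,fy=4,interpolation=cv2.INTER_CUBIC)); print(u-100,max(0,v-75))
```

```text
[0.59094689 0.26593723 0.16705273] [ 3.13672393e+00 -2.58324110e-03 -1.68391934e+00]
[[311.72386733 125.21063567]]
211 50
```

View pics/w1c.png

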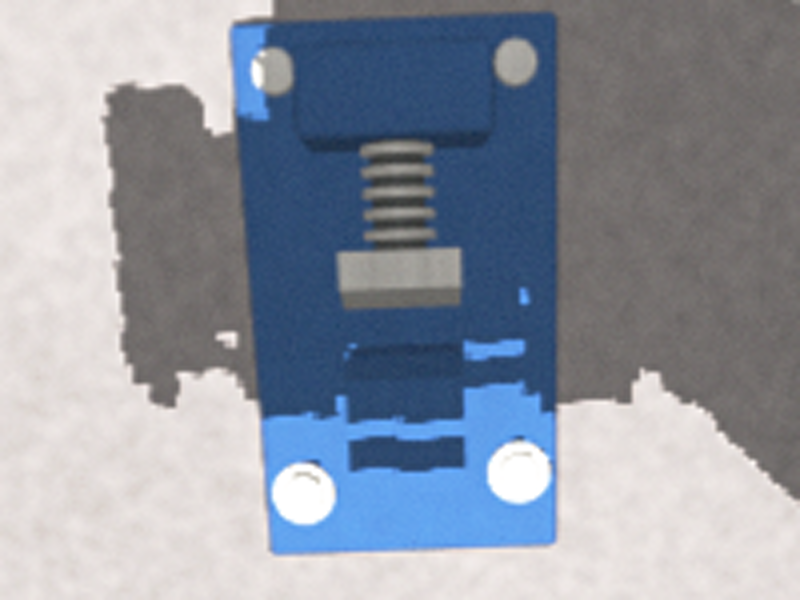

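View pics/w1.png

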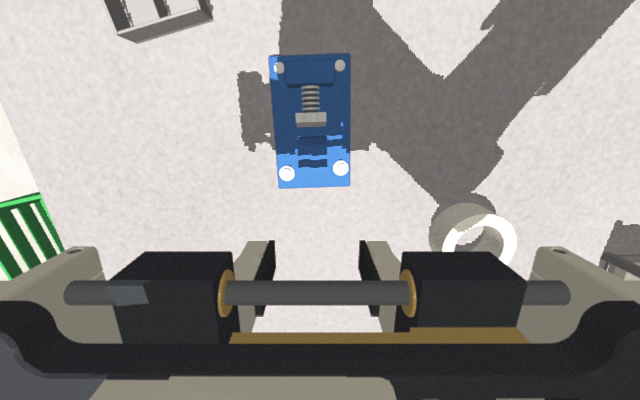

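Run:
```python
from h import *
f=np.load("/tmp/w1.npz"); st=dict(eef_pos=f["p"],ee_rot=f["r"]); C,u,v=cloud("wrist",f["d"],st)
m=(abs(C[:,0]-.587)<.06)&(abs(C[:,1]-.191)<.09); C=C[m]
yaw=-0.0716; c,s=np.cos(yaw),np.sin(yaw)
L=(C[:,:2]-[.5867,.1913])@np.array([[c,-s],[s,c]])
b=C[:,2]
print("base z",np.median(b[(b>0.003)&(b<.03)]))
for col in (-.012,-.006,0,.006,.012):
    k=(abs(L[:,0]-col)<.0012)&(abs(L[:,1]+.0)<.05)
    o=np.argsort(L[k,1]); print(col,[(round(a*1e3,1),round(z*1e3)) for a,z in zip(L[k,1][o],b[k][o]) if -.025<a<.045][::1])
# edge extents of base and plate
base=(b>.004)&(b<.02)
E_=L[base]; print("base ext",np.percentile(E_,[.5,99.5],axis=0))
top=(b>.054)&(abs(L[:,1])<.02); print("plate",L[top].min(0),L[top].max(0),b[top].mean())
```

```text
base z 0.01076696972807989
-0.012 [(np.float64(-24.8), 10), (np.float64(-24.7), 10), (np.float64(-23.7), 9), (np.float64(-23.7), 11), (np.float64(-22.6), 10), (np.float64(-22.6), 12), (np.float64(-21.5), 10), (np.float64(-21.4), 12), (np.float64(-20.4), 12), (np.float64(-20.4), 12), (np.float64(-19.4), 10), (np.float64(-19.3), 11), (np.float64(-18.3), 11), (np.float64(-18.2), 11), (np.float64(-17.2), 10), (np.float64(-17.1), 12), (np.float64(-16.1), 11), (np.float64(-16.1), 10), (np.float64(-15.1), 9), (np.float64(-15.0), 11), (np.float64(-14.0), 10), (np.float64(-13.9), 10), (np.float64(-12.2), 63), (np.float64(-12.2), 61), (np.float64(-11.3), 62), (np.float64(-11.3), 63), (np.float64(-11.2), 62), (np.float64(-10.4), 64), (np.float64(-10.3), 62), (np.float64(-10.3), 62), (np.float64(-9.4), 63), (np.float64(-9.4), 62), (np.float64(-9.4), 64), (np.float64(-8.5), 62), (np.float64(-8.5), 64), (np.float64(-8.4), 63), (np.float64(-7.6), 62), (np.float64(-7.5), 63), (np.float64(-7.5), 64), (np.float64(-6.6), 62), (np.float64(-6.6), 62), (np.float64(-6.6), 63), (np.float64(-5.7), 62), (np.f
[... 28228 characters left out ...]
4.1), 273), (np.float64(44.2), 273), (np.float64(44.2), 274), (np.float64(44.2), 273), (np.float64(44.3), 274), (np.float64(44.3), 274), (np.float64(44.4), 273), (np.float64(44.4), 273), (np.float64(44.4), 274), (np.float64(44.5), 273), (np.float64(44.5), 273), (np.float64(44.5), 273), (np.float64(44.6), 274), (np.float64(44.7), 273), (np.float64(44.7), 273), (np.float64(44.7), 272), (np.float64(44.8), 274), (np.float64(44.8), 273), (np.float64(44.9), 273), (np.float64(44.9), 274), (np.float64(45.0), 63), (np.float64(45.0), 274), (np.float64(45.0), 274)]
base ext [[-0.04281064 -0.07346372]
 [ 0.04603481  0.07497078]]
plate [-0.01341965 -0.01291901] [0.01640612 0.01999663] 0.06117498902815025
```

play_rows([
  [0, 0, 0.062, 0.0135, -0.044, -0.0095, 0.6],
  [0, 0, 0.062, 0.0135, -0.044, -0.0095, 0.6],
  [0, 0, 0.062, 0.0135, -0.044, -0.0095, 0.6],
  [0, 0, 0.062, 0.0135, -0.044, -0.0095, 0.6],
  [0, 0, 0.062, 0.0135, -0.044, -0.0095, 0.6],
  [0, 0, 0.062, 0.0135, -0.044, -0.0095, 0.6],
  [0, 0, 0.062, 0.0135, -0.044, -0.0095, 0.6],
  [0, 0, 0, 0, 0, 0, 0.6],
])

```text
t: 2.33
eef_pos: [0.6844, -0.0395, 0.0989]
ee_rot: [3.138, 0.0, -1.212]
force: [-0.2, -0.4, -0.4]
width: 0.0525
```

Run:
```python
from h import *
st=get_state(); im,d=grab_frame("wrist"); np.savez("/tmp/w2.npz",d=d,p=st["eef_pos"],r=st["ee_rot"])
print(st["eef_pos"],st["ee_rot"])
cv2.imwrite("pics/w2.png",im)
c=im[20:220,440:640]; cv2.imwrite("pics/w2c.png",cv2.resize(c,None,fx=3,fy=3,interpolation=cv2.INTER_CUBIC))
```

```text
[ 0.68438157 -0.03954261  0.09893515] [ 3.13761881e+00  4.89405704e-04 -1.21224580e+00]
```

View pics/w2.png

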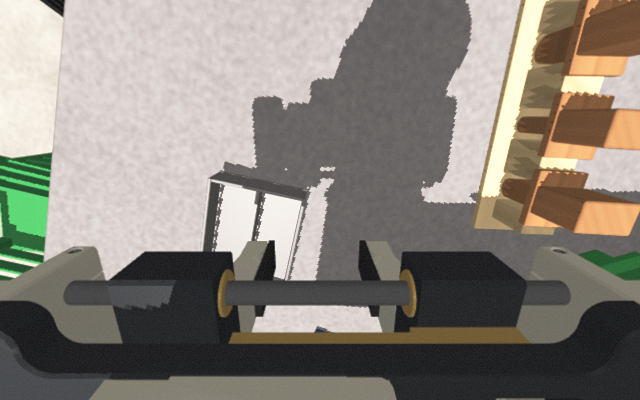

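View pics/w2c.png

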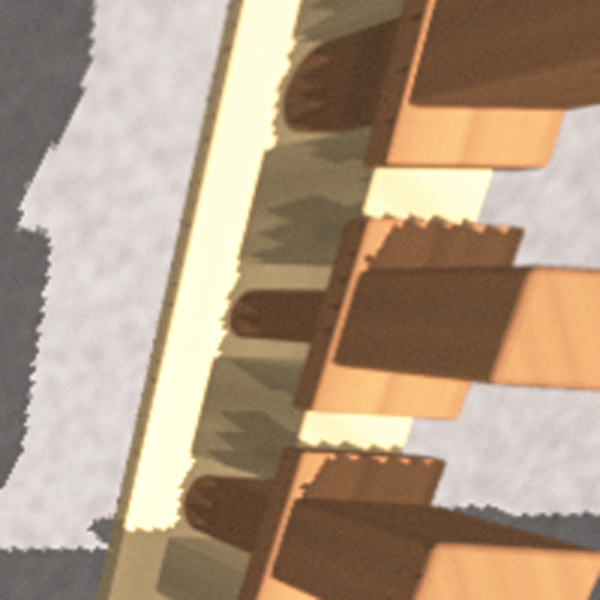

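play_rows([
  [0, 0, 0, 0, 0, 0.055, 0.8],
  [0, 0, 0, 0, 0, 0.045, 0.8],
  [0, 0, -0.008, -0.0325, -0.0287, 0, 0.8],
  [0, 0, -0.008, -0.0325, -0.0287, 0, 0.8],
  [0, 0, -0.008, -0.0325, -0.0287, 0, 0.8],
  [0, 0, -0.008, -0.0325, -0.0287, 0, 0.8],
  [0, 0, -0.008, -0.0325, -0.0287, 0, 0.8],
  [0, 0, 0, 0, 0, 0, 0.8],
])

```text
t: 3.38
eef_pos: [0.5174, -0.1707, 0.2054]
ee_rot: [-3.139, -0.0, -1.234]
force: [0.2, 0.6, 0.5]
width: 0.07
```

Run:
```python
from h import *
st=get_state(); im,d=grab_frame("wrist"); np.savez("/tmp/w3.npz",d=d,p=st["eef_pos"],r=st["ee_rot"])
print(st["eef_pos"],st["ee_rot"])
cv2.imwrite("pics/w3.png",im)
C,u,v=cloud("wrist",d,st)
r=np.hypot(C[:,0]-.522,C[:,1]+.183)
m=(abs(C[:,2]-.104)<.008)&(r<.12)
mask=np.zeros(d.shape,np.uint8); mask[v[m],u[m]]=1
n,lab,s,c=cv2.connectedComponentsWithStats(mask)
for i in range(1,n):
    if s[i,4]<150: continue
    k=lab[v,u]==i; P=C[k]
    (a,b),wh,ang=cv2.minAreaRect((P[:,:2]*1000).astype(np.float32))
    print(s[i],c[i].round(),"z",P[:,2].mean().round(4),"xy",a,b,wh,ang)
```

```text
[ 0.51735023 -0.17067294  0.20536622] [-3.13915756e+00 -3.67231523e-04 -1.23442983e+00]
[ 296  115   41   26 1043] [316. 127.] z 0.1045 xy 541.9031982421875 -238.74298095703125 (39.87425994873047, 23.887439727783203) 19.264272689819336
[296 175  39  24 886] [315. 187.] z 0.1042 xy 523.072021484375 -181.33377075195312 (39.93372344970703, 24.261110305786133) 17.723718643188477
[297 226  36  23 778] [314. 237.] z 0.1039 xy 504.53594970703125 -126.05494689941406 (39.413238525390625, 24.63123321533203) 17.977079391479492
```

View pics/w3.png

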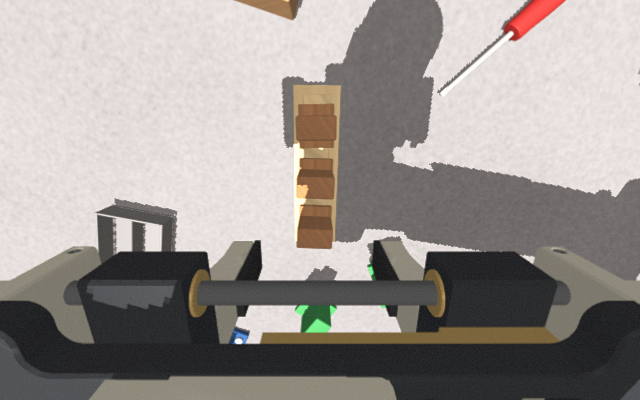

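play_rows([
  [0, 0, -0.017, 0.0057, -0.0106, -0.02, 0.8],
  [0, 0, 0, 0, 0, -0.03, 0.8],
  [0, 0, 0, 0, 0, -0.03, 0.8],
  [0, 0, 0, 0, 0, 0, 0.8],
])

```text
t: 3.92
eef_pos: [0.5288, -0.1752, 0.1254]
ee_rot: [-3.134, -0.002, -1.243]
force: [-0.3, 0.1, 1.1]
width: 0.0699
```

Run:
```python
from h import *
for i in range(3):
    st=get_state(); print(st["t"],st["eef_pos"],st["ee_rot"],st["qd"].round(3))
```

```text
3.925 [ 0.52878414 -0.17516367  0.12542512] [-3.13373728e+00 -2.21245771e-03 -1.24313633e+00] [ 0.018 -0.025  0.049  0.02  -0.016 -0.004]
3.925 [ 0.52878414 -0.17516367  0.12542512] [-3.13373728e+00 -2.21245771e-03 -1.24313633e+00] [ 0.018 -0.025  0.049  0.02  -0.016 -0.004]
3.925 [ 0.52878414 -0.17516367  0.12542512] [-3.13373728e+00 -2.21245771e-03 -1.24313633e+00] [ 0.018 -0.025  0.049  0.02  -0.016 -0.004]
```

play_rows([
  [0, 0, -0.008, -0.0055, -0.006, 0, 0.8],
  [0, 0, 0, 0, 0, 0, 0.8],
])

```text
t: 4.18
eef_pos: [0.525, -0.1804, 0.1276]
ee_rot: [-3.132, -0.004, -1.249]
force: [0.8, 0.4, 0.3]
width: 0.0699
```

Run:
```python
from h import *
for i in range(2):
    st=get_state(); print(st["t"],st["eef_pos"],st["ee_rot"],st["qd"].round(3))
```

```text
4.175 [ 0.52503443 -0.1804017   0.12759335] [-3.1315012  -0.00360519 -1.24902295] [ 0.011 -0.004  0.025  0.007 -0.004 -0.002]
4.175 [ 0.52503443 -0.1804017   0.12759335] [-3.1315012  -0.00360519 -1.24902295] [ 0.011 -0.004  0.025  0.007 -0.004 -0.002]
```

```bash
cat >> h.py <<'E'
def goto(x,y,z,yaw,say=True):
    st=get_state(); Rd=R.from_euler('xyz',[np.pi,0,yaw]); Rc=R.from_euler('xyz',st["ee_rot"])
    rv=(Rd*Rc.inv()).as_rotvec(); dp=np.array([x,y,z])-st["eef_pos"]
    print("t %.2f turn"%st["t"],rv.round(4),"shift",dp.round(4),"F",st["force"].round(1),"w",round(st["width"],4),"qd",abs(st["qd"]).max().round(3))
E
python3 -c "
from h import *
goto(.5231,-.1813,.078,-1.251)"
```

```text
t 4.17 turn [ 0.0002  0.0107 -0.002 ] shift [-0.0019 -0.0009 -0.0496] F [0.8 0.4 0.3] w 0.0699 qd 0.025
```

play_rows([
  [0, 0.0107, -0.002, -0.003, -0.001, -0.022, 0.8],
  [0, 0, 0, 0, 0, -0.022, 0.8],
  [0, 0, 0, 0, 0, 0, 0.8],
])

```text
t: 4.55
eef_pos: [0.5232, -0.1815, 0.0843]
ee_rot: [-3.138, -0.001, -1.251]
force: [0.6, 0.1, -0.2]
width: 0.0701
```

```bash
python3 -c "
from h import *
goto(.5231,-.1813,.078,-1.251)"
```

```text
t 4.55 turn [0.0003 0.0038 0.0003] shift [-0.0001  0.0002 -0.0063] F [ 0.6  0.1 -0.2] w 0.0701 qd 0.027
```

play_rows([
  [0, 0.003, 0, 0, 0, -0.0065, 0.8],
  [0, 0, 0, 0, 0, 0, 0.0],
  [0, 0, 0, 0, 0, 0, 0.0],
  [0, 0, 0, 0, 0, 0, 0.0],
  [0, 0, 0, 0, 0, 0, 0.0],
], grip_force=15)

```text
t: 5.18
eef_pos: [0.5245, -0.1818, 0.0795]
ee_rot: [-3.139, -0.002, -1.251]
force: [-0.7, 0.1, -1.5]
width: 0.0393
```

```bash
python3 -c "
from h import *
goto(.5231,-.1813,.078,-1.251)"
```

```text
t 5.17 turn [0.0007 0.0034 0.0002] shift [-0.0014  0.0005 -0.0015] F [-0.7  0.1 -1.5] w 0.0393 qd 0.002
```

play_rows([
  [0, 0, 0, 0, 0, 0.02, 0.0],
  [0, 0, 0, 0, 0, 0.035, 0.0],
  [0, 0, 0, 0, 0, 0.035, 0.0],
  [0, 0, 0, 0, 0, 0.03, 0.0],
  [0, 0, 0, 0, 0, 0, 0.0],
])

```text
t: 5.8
eef_pos: [0.5226, -0.1815, 0.2021]
ee_rot: [-3.141, -0.0, -1.252]
force: [-0.4, -0.3, -3.0]
width: 0.0397
```

```bash
python3 -c "
from h import *
goto(.5885,.1965,.165,-1.6424)"
```

```text
t 5.80 turn [ 0.      0.0006 -0.3907] shift [ 0.0659  0.378  -0.0371] F [-0.4 -0.3 -3. ] w 0.0397 qd 0.042
```

play_rows([
  [0, 0, -0.03, 0.005, 0.03, 0, 0.0],
  [0, 0, -0.055, 0.0095, 0.054, -0.004, 0.0],
  [0, 0, -0.055, 0.0095, 0.054, -0.004, 0.0],
  [0, 0, -0.055, 0.0095, 0.054, -0.004, 0.0],
  [0, 0, -0.055, 0.0095, 0.054, -0.004, 0.0],
  [0, 0, -0.055, 0.0095, 0.054, -0.004, 0.0],
  [0, 0, -0.05, 0.008, 0.045, -0.003, 0.0],
  [0, 0, -0.035, 0.005, 0.03, 0, 0.0],
  [0, 0, 0, 0, 0, 0, 0.0],
])

```text
t: 6.92
eef_pos: [0.5828, 0.2048, 0.1685]
ee_rot: [3.131, -0.002, -1.659]
force: [-0.8, -0.6, -2.6]
width: 0.0394
```

```bash
python3 -c "
from h import *
goto(.5885,.1965,.165,-1.6424)
im,d=grab_frame('wrist'); cv2.imwrite('pics/w4.png',im)"
```

```text
t 6.92 turn [ 0.0016 -0.0108  0.0163] shift [ 0.0057 -0.0083 -0.0035] F [-0.8 -0.6 -2.6] w 0.0394 qd 0.028
```

View pics/w4.png

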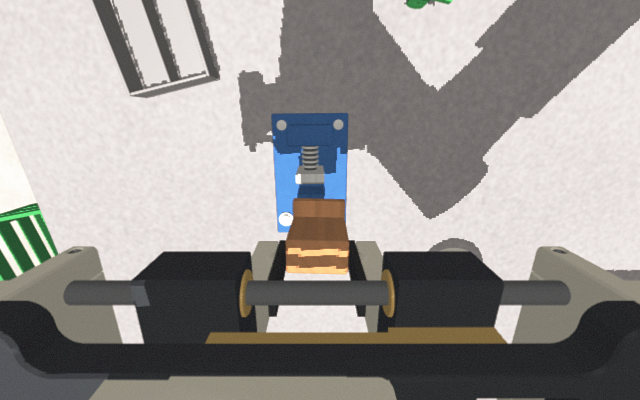

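play_rows([
  [0.0016, -0.0108, 0.0163, 0.0057, -0.0083, -0.0035, 0.0],
  [0, 0, 0, 0, 0, 0, 0.0],
])

```text
t: 7.22
eef_pos: [0.5877, 0.193, 0.1637]
ee_rot: [3.14, -0.001, -1.642]
force: [-0.3, -0.5, -1.2]
width: 0.0397
```

```bash
cat >> h.py <<'E'
def shoeframe(C,o=(.5867,.1913),yaw=-.0716):
    c,s=np.cos(yaw),np.sin(yaw)
    return np.c_[(C[:,:2]-o)@np.array([[c,-s],[s,c]]),C[:,2]]
E
python3 -c "
from h import *
goto(.5885,.1965,.165,-1.6424)
st=get_state(); im,d=grab_frame('wrist'); C,u,v=cloud('wrist',d,st); L=shoeframe(C)
tz=st['eef_pos'][2]+.0025
m=(abs(L[:,0])<.035)&(abs(L[:,1])<.04)&(L[:,2]>.11)&(L[:,2]<tz+.03); P=L[m]
print('rel grip z; shoulder pts')
for lo,hi in [(-30,-23),(-19,-10),(-10,0),(0,10),(10,19)]:
    k=(P[:,2]-tz>lo/1e3)&(P[:,2]-tz<hi/1e3); 
    if k.sum(): print(lo,hi,k.sum(),'x',(P[k,0].min()*1e3).round(1),(P[k,0].max()*1e3).round(1),'y',(np.percentile(P[k,1],[1,50,99])*1e3).round(1))
k=(P[:,2]-tz>-.018)&(P[:,2]-tz<.018)&(abs(P[:,0])<.015)&(P[:,1]<.01)
A=np.c_[P[k,0],P[k,2]-tz,np.ones(k.sum())]; print(np.linalg.lstsq(A,P[k,1],rcond=None)[0])
"
```

```text
t 7.22 turn [ 0.0011 -0.0014 -0.0004] shift [0.0008 0.0035 0.0013] F [-0.3 -0.5 -1.2] w 0.0397 qd 0.006
rel grip z; shoulder pts
-30 -23 95 x -20.0 19.0 y [-21.7 -21.2 -20.3]
-19 -10 215 x -19.8 19.3 y [-9.7 -9.1 -8.1]
-10 0 291 x -19.5 19.8 y [-9.8 -9.2 -8.1]
0 10 339 x -19.2 20.7 y [-9.8 -9.1 -7.9]
10 19 341 x -19.1 20.5 y [-9.8 -9.1 -8.2]
[-0.01485354  0.00236203 -0.00913303]
```

play_rows([
  [0, 0, 0.013, 0.0012, 0.0032, 0, 0.0],
  [0, 0, 0, 0, 0, -0.012, 0.0],
  [0, 0, 0, 0, 0, -0.012, 0.0],
  [0, 0, 0, 0, 0, 0, 0.0],
])

```text
t: 7.78
eef_pos: [0.589, 0.1954, 0.1384]
ee_rot: [3.141, -0.001, -1.63]
force: [0.5, -0.0, -1.4]
width: 0.0393
```

```bash
cat > chk.py <<'E'
from h import *
import sys
goto(.5889,.1962,.0895,-1.629)
st=get_state(); im,d=grab_frame('wrist'); C,u,v=cloud('wrist',d,st); L=shoeframe(C)
tz=st['eef_pos'][2]+.0025
m=(abs(L[:,0])<.035)&(abs(L[:,1])<.04)&(L[:,2]>tz-.03)&(L[:,2]<tz+.03); P=L[m]
k=(P[:,2]-tz>-.018)&(P[:,2]-tz<.018)&(abs(P[:,0])<.015)&(P[:,1]<.01)
A=np.c_[P[k,0],P[k,2]-tz,np.ones(k.sum())]; a=np.linalg.lstsq(A,P[k,1],rcond=None)[0]
b=P[(abs(P[:,2]-tz)<.018)]
print('yaw err',a[0].round(4),'tilt',a[1].round(4),'centre y mm',((a[2]+.012)*1e3).round(2),'x mm',(np.percentile(b[:,0],[1,99]).mean()*1e3).round(2))
s=L[(abs(L[:,0]-.0015)<.012)&(L[:,2]>.0595)&(L[:,2]<.066)&(abs(L[:,1]+.009)<.012)]
print('plate top y mm',(np.percentile(s[:,1],[2,50,98])*1e3).round(2) if len(s) else None)
t=L[(abs(L[:,0])<.025)&(L[:,2]>tz+.017)&(L[:,2]<tz+.027)&(abs(L[:,1]-.006)<.012)]; print('top z-tcp mm',((np.median(t[:,2])-st['eef_pos'][2])*1e3).round(1) if len(t) else None)
E
python3 chk.py
```

```text
t 7.78 turn [ 0.0005 -0.0011  0.0012] shift [-0.0001  0.0008 -0.0489] F [ 0.5 -0.  -1.4] w 0.0393 qd 0.014
yaw err -0.0011 tilt 0.0008 centre y mm 5.34 x mm 1.61
plate top y mm [-13.13  -8.8   -3.89]
top z-tcp mm 25.3
```

play_rows([
  [0, 0, 0, 0, 0.0009, -0.006, 0.0],
  [0, 0, 0, 0, 0, -0.006, 0.0],
  [0, 0, 0, 0, 0, 0, 0.0],
])

```text
t: 8.2
eef_pos: [0.5895, 0.1968, 0.1265]
ee_rot: [-3.141, 0.0, -1.63]
force: [0.2, 0.4, -1.4]
width: 0.0392
```

```bash
python3 chk.py
```

```text
t 8.20 turn [-0.      0.0001  0.0008] shift [-0.0006 -0.0006 -0.037 ] F [ 0.2  0.4 -1.4] w 0.0392 qd 0.009
yaw err -0.0003 tilt 0.0015 centre y mm 6.8 x mm 2.05
plate top y mm [-13.    -9.76  -5.94]
top z-tcp mm 25.2
```

play_rows([
  [0, 0, 0, -0.0005, -0.0005, -0.005, 0.0],
  [0, 0, 0, 0, 0, -0.005, 0.0],
  [0, 0, 0, 0, 0, 0, 0.0],
])

```text
t: 8.62
eef_pos: [0.5893, 0.1965, 0.1164]
ee_rot: [-3.141, 0.001, -1.63]
force: [0.5, -0.2, -1.5]
width: 0.0394
```

```bash
python3 chk.py
```

```text
t 8.62 turn [-0.0005  0.001   0.0007] shift [-0.0004 -0.0003 -0.0269] F [ 0.5 -0.2 -1.5] w 0.0394 qd 0.004
yaw err -0.0019 tilt 0.0019 centre y mm 6.4 x mm 1.8
plate top y mm [-13.12 -11.41  -9.19]
top z-tcp mm 25.2
```

play_rows([
  [0, 0, 0, 0, -0.0002, -0.004, 0.0],
  [0, 0, 0, 0, 0, -0.004, 0.0],
  [0, 0, 0, 0, 0, 0, 0.0],
])

```text
t: 9.05
eef_pos: [0.5903, 0.1966, 0.1093]
ee_rot: [-3.138, 0.002, -1.629]
force: [0.1, -0.9, -2.5]
width: 0.039
```

```bash
python3 chk.py
```

```text
t 9.05 turn [-0.0014  0.0033  0.0004] shift [-0.0014 -0.0004 -0.0198] F [ 0.1 -0.9 -2.5] w 0.039 qd 0.002
yaw err -0.0024 tilt 0.0038 centre y mm 6.55 x mm 2.78
plate top y mm [-14.66 -13.27 -11.31]
top z-tcp mm 25.2
```

play_rows([
  [0, 0.003, 0, -0.001, -0.0003, -0.005, 0.0],
  [0, 0, 0, 0, 0, -0.005, 0.0],
  [0, 0, 0, 0, 0, -0.004, 0.0],
  [0, 0, 0, 0, 0, 0, 0.0],
])

```text
t: 9.6
eef_pos: [0.5898, 0.1964, 0.095]
ee_rot: [-3.14, 0.002, -1.629]
force: [1.1, 0.1, -0.3]
width: 0.0394
```

```bash
python3 chk.py
```

```text
t 9.60 turn [-0.0018  0.0014  0.0004] shift [-0.0009 -0.0002 -0.0055] F [ 1.1  0.1 -0.3] w 0.0394 qd 0.002
yaw err -0.0043 tilt 0.0032 centre y mm 6.3 x mm 2.49
plate top y mm [-15.14 -15.   -14.92]
top z-tcp mm 25.2
```

play_rows([
  [0, 0, 0, -0.0008, 0, -0.004, 0.0],
  [0, 0, 0, 0, 0, 0, 0.0],
  [0, 0, 0, 0, 0, -0.0015, 0.0],
  [0, 0, 0, 0, 0, 0, 0.0],
])

```text
t: 10.15
eef_pos: [0.5892, 0.1964, 0.0895]
ee_rot: [-3.14, 0.002, -1.629]
force: [-0.5, -0.2, 0.5]
width: 0.0394
```

```bash
python3 chk.py
```

```text
t 10.15 turn [-0.0018  0.0019  0.0003] shift [-0.0003 -0.0002  0.    ] F [-0.5 -0.2  0.5] w 0.0394 qd 0.001
yaw err -0.0054 tilt 0.0023 centre y mm 6.26 x mm 1.85
plate top y mm [-18.04 -17.77 -17.33]
top z-tcp mm 25.2
```

play_rows([
  [0, 0, 0, 0, 0, -0.001, 0.0],
  [0, 0, 0, 0, 0, -0.001, 0.0],
  [0, 0, 0, 0, 0, 0, 0.0],
])

```text
t: 10.58
eef_pos: [0.5892, 0.1964, 0.0895]
ee_rot: [-3.139, 0.002, -1.629]
force: [1.2, -0.4, -0.9]
width: 0.0394
```

```bash
python3 chk.py
```

```text
t 10.57 turn [-0.002   0.0028 -0.0003] shift [-0.0003 -0.0002  0.    ] F [ 1.2 -0.4 -0.9] w 0.0394 qd 0.003
yaw err -0.0053 tilt 0.0005 centre y mm 6.25 x mm 1.76
plate top y mm [-18.01 -17.75 -17.43]
top z-tcp mm 25.2
```

play_rows([
  [0, 0, 0, 0, 0, 0, 0.7],
  [0, 0, 0, 0, 0, 0, 0.7],
  [0, 0, 0, 0, 0, 0, 0.7],
  [0, 0, 0, 0, 0, 0, 0.7],
  [0, 0, 0, 0, 0, 0.03, 0.7],
  [0, 0, 0, 0, 0, 0.04, 0.7],
  [0, 0, 0, 0, 0.03, 0.04, 0.7],
  [0, 0, 0, 0, 0.03, 0.01, 0.7],
  [0, 0, 0, 0, 0, 0, 0.7],
])

```text
t: 11.75
eef_pos: [0.5876, 0.2569, 0.2111]
ee_rot: [3.141, 0.001, -1.63]
force: [-1.0, -0.5, -0.4]
width: 0.0613
```

Run:
```python
from h import *
st=get_state(); im,d=grab_frame("wrist"); cv2.imwrite("pics/w5.png",im)
C,u,v=cloud("wrist",d,st); L=shoeframe(C)
print(st["eef_pos"],st["width"])
k=(abs(L[:,0])<.03)&(abs(L[:,1]-.006)<.02)&(abs(L[:,2]-.114)<.008); P=L[k]
print("top",k.sum(),cv2.minAreaRect((P[:,:2]*1e3).astype(np.float32)),np.median(P[:,2]), "slope",np.linalg.lstsq(np.c_[P[:,:2],np.ones(len(P))],P[:,2],rcond=None)[0])
k=(abs(L[:,0])<.03)&(abs(L[:,1]+.012)<.012)&(abs(L[:,2]-.07)<.006); P=L[k]; print("shoulder top z",np.median(P[:,2]),P[:,1].min()*1e3)
im2,_=grab_frame("scene"); cv2.imwrite("pics/s5.png",cv2.resize(im2[120:240,260:420],None,fx=5,fy=5,interpolation=cv2.INTER_CUBIC))
```

```text
[0.58755594 0.25686649 0.21109312] 0.061258558964451815
top 1019 ((2.4001731872558594, 6.020392894744873), (24.055208206176758, 39.8807373046875), 89.39801025390625) 0.11478210423743954 slope [-0.01949207  0.00932274  0.11470551]
shoulder top z 0.07080935169195252 -17.84028847703588
```

View pics/w5.png

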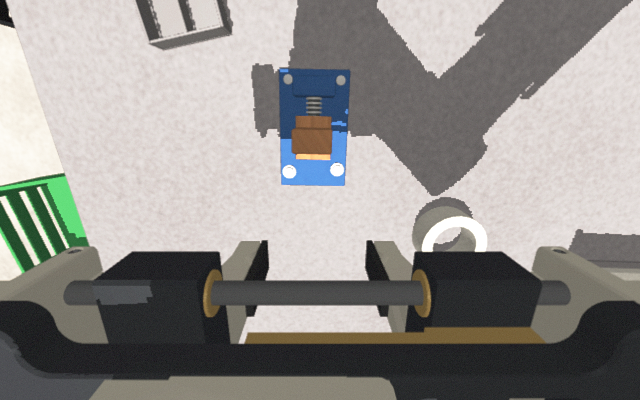

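View pics/s5.png

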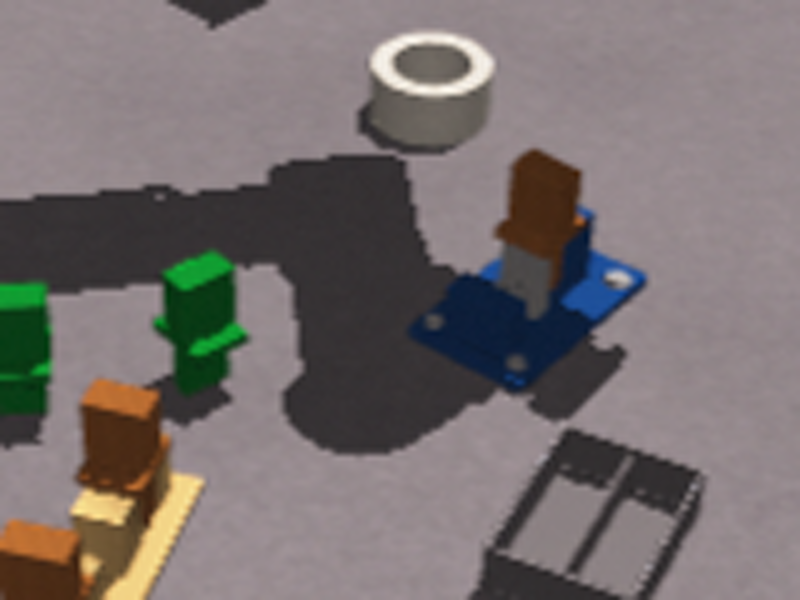

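Run:
```python
from h import *
im,d=grab_frame("top"); C,u,v=cloud("top",d); cv2.imwrite("pics/t6.png",im)
for n,x,y in [("18",.5045,-.1261),("22",.5419,-.2387),("14",.589,.197)]:
    m=(np.hypot(C[:,0]-x,C[:,1]-y)<.03)&(C[:,2]>.095)&(C[:,2]<.13); P=C[m]; print(n,m.sum(),P.mean(0).round(4),np.median(P[:,2]).round(4))
a=cv2.imread("pics/top0.png"); print("moved px:"); D=cv2.absdiff(a,im).max(2)>60
k,l,s,c=cv2.connectedComponentsWithStats(D.astype(np.uint8)); print([(s[i,4],c[i].round()) for i in range(1,k) if s[i,4]>15])
```

```text
18 133 [ 0.5052 -0.1229  0.1042] 0.1041
22 154 [ 0.5428 -0.2367  0.1041] 0.1041
14 157 [0.5892 0.1977 0.1128] 0.1141
moved px:
[(np.int32(12823), array([130., 219.])), (np.int32(2327), array([128., 138.])), (np.int32(9397), array([275., 256.])), (np.int32(284), array([376., 207.])), (np.int32(156), array([ 11., 278.])), (np.int32(41), array([  3., 287.])), (np.int32(58), array([ 31., 292.])), (np.int32(18), array([ 65., 293.])), (np.int32(520), array([ 61., 310.])), (np.int32(689), array([ 13., 313.])), (np.int32(1703), array([ 75., 345.])), (np.int32(101), array([ 88., 326.])), (np.int32(19), array([158., 332.])), (np.int32(270), array([142., 346.])), (np.int32(623), array([369., 351.])), (np.int32(3481), array([229., 380.])), (np.int32(23), array([206., 357.])), (np.int32(19), array([225., 360.])), (np.int32(32), array([317., 361.])), (np.int32(37), array([ 88., 396.])), (np.int32(20), array([210., 397.]))]
```

View pics/t6.png

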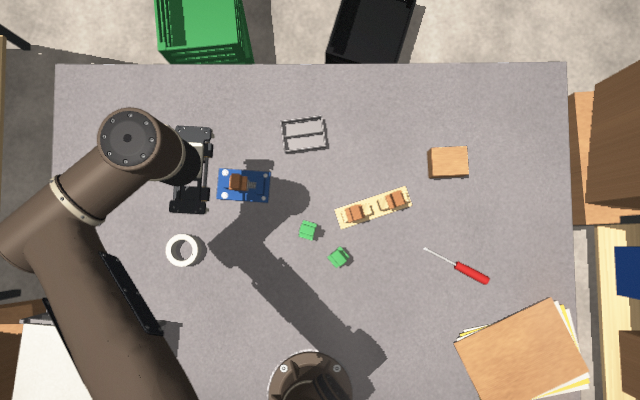

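The top view shows packer 14 standing in the shoe at (239,183). The 18 and 22 are still in their rack slots at (355,213) and (398,199), the middle slot is empty, and the other things on the desk are where they were. The gripper is clear of everything, so I'm handing in.

```bash
python3 -c "
from station import *
print(job_done())"
```

```text
the job is handed in; nothing more can be done
None
```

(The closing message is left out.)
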